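Stand each flowerpot in its saucer

TASK

Stand each of the four terracotta flowerpots in the saucer that matches its shape and size: upright on the saucer's floor, in the middle of it, with the square and the oblong pot turned to line up with their saucers. Set the pots down gently without dropping or tipping any, leave the saucers where they lie, and do not disturb the white bowl or the brush.

Things in the scene. Friction and masses are not known exactly. Their poses are not given: they have to be found in the camera images.
- big_round_pot: The larger round terracotta flowerpot, 62 mm high; its upright rim band is 66 mm across and takes up the top 18 mm, below it the wall tapers to a foot 52 mm across; wall 7 mm thick; about 160 g. Loose, open at the top, standing upright on the bench. Origin: centre of the underside of its foot; z up.
- small_round_pot: The smaller round terracotta flowerpot, 50 mm high; its upright rim band is 42 mm across and takes up the top 18 mm, below it the wall tapers to a foot 32 mm across; wall 7 mm thick; about 70 g. Loose, open at the top, standing upright on the bench. Origin: centre of the underside of its foot; z up.
- square_pot: The square terracotta flowerpot, 58 mm high; its upright rim band is 54 x 54 mm, 9 mm thick, and takes up the top 18 mm; below it the body is 46 x 46 mm with straight walls; about 140 g. Loose, open at the top, standing upright on the bench. Origin: centre of the underside of its foot; z up. x and y square to its sides.
- oblong_pot: The oblong terracotta trough, 56 mm high; its upright rim band is 100 mm (along its x) by 50 mm (along its y), 9 mm thick, and takes up the top 18 mm; below it the body is 92 x 42 mm with straight walls; about 200 g. Loose, open at the top, standing upright on the bench. Origin: centre of the underside of its foot; z up.
- big_round_saucer: The larger round terracotta saucer, 88 mm across outside, 78 mm inside. Loose, lying flat on the bench, rim 14 mm high and 5 mm thick, floor 5 mm thick (the pot stands 5 mm above the bench). Origin: centre of the underside; z up.
- small_round_saucer: The smaller round terracotta saucer, 62 mm across outside, 52 mm inside. Loose, lying flat on the bench, rim 14 mm high and 5 mm thick, floor 5 mm thick (the pot stands 5 mm above the bench). Origin: centre of the underside; z up.
- square_saucer: The square terracotta saucer, 78 x 78 mm outside, 68 x 68 mm inside. Loose, lying flat on the bench, rim 14 mm high and 5 mm thick, floor 5 mm thick (the pot stands 5 mm above the bench). Origin: centre of the underside; z up. x and y square to its sides.
- oblong_saucer: The oblong terracotta saucer, 122 mm (along its x) by 74 mm (along its y) outside, 112 x 64 mm inside. Loose, lying flat on the bench, rim 14 mm high and 5 mm thick, floor 5 mm thick (the pot stands 5 mm above the bench). Origin: centre of the underside; z up.
- water_bowl: Bystander: an empty white bowl, 110 mm across the rim and 50 mm high, standing loose beyond the pots. Origin: centre of its underside.
- brush: Bystander: a brush 200 mm long lying loose on the bench beyond the pots. Origin: on its underside; its length runs along its x.
There are look-alikes about, which are no part of the job. Leave any yellow look-alike of the big_round_pot alone. Leave any green look-alike of the small_round_saucer alone.

How it is judged:
By the outcome, as a careful person would: the job done as asked, in the order asked, and still so for the second after the job is handed in, with the robot touching nothing.
It also fails if it takes over 109 s, if anything falls off the work surface, if the arm or the gripper's body presses on something with over 40 N, if the wrist force passes 120 N, or if a joint passes its speed limit or range.

ROBOT

A 6-joint arm with a two-finger parallel gripper is mounted at the origin on the work surface. World frame = base frame: x ahead of the robot, y to its left, z up, the work surface at z = 0. Lengths are in m, angles in rad, forces in N, time in s.
With the tool pointing down it reaches from about 0.375 to 0.925 m from the base axis. Payload 5.7 kg.
Tool frame: the origin (TCP) lies midway between the tips of the shut fingers; the grasp point (between the pads) lies 19 mm behind it; z points along the fingers, y is the line along which they close (so a half turn about z gives the same grasp; the last joint's range is limited). The gripper opens to 85 mm and grips with 20 to 120 N. Pads are 22 mm wide; open, the fingers measure 114 mm over their backs; the gripper's body (76 mm by 85 mm) begins 54 mm behind the grasp point. The pads swing forward as they close: fully open they stand 13 mm farther back than shut.
Start: joints at [1.03, 0.359, 1.51, -0, 1.272, -0.115], TCP at [0.248, 0.546, 0.231] pointing down, gripper open.
Joint ranges: [-2.97, 2.97], [-1.01, 2.36], [0.21, 2.38], [-0.96, 4.11], [0.2, 2.71], [-2.98, 2.98]. Speed limits (rad/s): [2.39, 2.39, 3.14, 3.14, 3.14, 3.14].

INTERFACE

Orientations are given as a unit quaternion [x, y, z, w].
In Python, from workcell import r gives the robot as it stands. The module is installed in compiled form; this text tells all that it offers.
- The arm moves only by the tool drive_tool, never from a script. Its argument "plan" is a list of rows, each a list of 7 numbers: the shift along the world's x, y, z in m, then the turn, a rotation vector about the world's x, y, z in rad, then the opening, from 0 (shut) to 1 (fully open). In form: [[dx, dy, dz, rx, ry, rz, grip], ...]. A call has 1 to 5 rows; each row is the pose to reach, as a shift and turn from the pose commanded when the call began; what a row does not reach only later rows make up. A row lasts 1/12 s, in which the tool goes at most 41.7 mm and 7.16 degrees, less where a joint would pass 70% of its speed; a pose out of reach is approached as far as the arm can. A call with a gripper value outside its range is refused whole. The fingers move at their own pace and stop on an object; the grip force is fixed at half the most. Time passes only in rows, so rows that repeat a pose let the fingers close. It gives the time, the measured TCP pose, the force, the opening and the grip force at its end, in the units of the state.
- r.get_state(): the state, without advancing time (a new reading comes with each control period).
- r.snapshot(name): name is "side" or "top" or "wrist"; returns the picture (420x560x3 uint8, red, green, blue); there is no depth.
- r.calibration(name): a dict with "fx", "fy", "cx", "cy" (pixels), "extrinsics" (4x4, takes a point from world to camera coordinates); the wrist camera has in their place "tool_from_camera" (4x4, takes a point from camera to tool coordinates, whose origin is the TCP and whose axes are the flange's). Camera axes: x right, y up, looking along -z (the intrinsics and any distortion apply to the point x, -y, -z); pixel columns grow to the right and rows downward; lengths in m; the calibration is good to about 2 mm. The wrist camera is an equidistant fisheye: a pixel r from the principal point sees the ray r / f radians off the axis. A picture is of the moment at which its call begins: read the wrist's pose just before it. calibration takes no time and is no camera call.
- r.job_done(): hands the job in; it is judged then, once.
Trained networks look in the newest picture that a camera, given by its name, has taken for a name from the list of things; names that differ only in an ending like _2 or _b are one class to them, and where a whole thing is asked for, a point or a joint stands for the part that bears it (a point fixed in the world has none). Each returns a list of dicts, best first, with "score" (0 to 1); they miss things now and then, are a little off and sometimes report something else, mostly with a low value. They report only what shows in the picture. A call takes as long as a camera call. They do not tell look-alikes from the thing itself.
- r.spot_in(camera, label): "rect" ([left, top, width, height] in pixels, round what is visible of it).
- r.trace(camera, label): "mask" (420x560 bool, what is visible of it) and "rect" ([left, top, width, height] in pixels, round what is visible of it).
- r.place_of(camera, label): "point" ([column, row] in pixels: a listed point, or the origin of a listed thing).
The state is a dict: "t": time; "joints": joint angles; "joint_velocities": joint speeds; "joint_torque": joint torques, N m; "ee_pos": TCP position; "eef_rot": TCP orientation; "contact_force": force on the tool from outside, world axes, zero at the start; "torque": the same for the moment, N m; "finger_gap": finger opening in m; "gripper_force": force on a finger pad.
Only numpy, scipy, OpenCV 4.12 (cv2) and the standard library are available. Lean on these libraries where they do the work, as an engineer would, in place of code of your own. Each camera call takes 0.05 s, during which the arm holds its last target. There are 200 camera calls.

## Working session

There is one attempt and no reset: what is moved stays moved. The work goes in short steps, Python scripts to look and compute and a tool call to move; the robot and the scene stay as the last step left them, time stands still between calls to the robot, and variables do not carry over. Pictures are saved under pics/ and viewed, at most 14 in all, crops included, and the job is handed in when it is done.

Besides the shell and the picture viewer there is one more tool, called after "Emit:" in YAML: its name, and indented under it one key for each argument. drive_tool: Moves the arm, as the interface text tells. Its arguments: {"type":"object","properties":{"plan":{"type":"array","items":{"type":"array","items":{"type":"number"}}}},"required":["plan"]}

```bash
mkdir -p pics
python3 - <<'E'
from workcell import r
import cv2,numpy as np
for n in("top","side"):
    im=r.snapshot(n); cv2.imwrite(f"pics/{n}0.png",im[:,:,::-1])
    c=r.calibration(n); print(n,c)
    for l in "big_round_pot small_round_pot square_pot oblong_pot big_round_saucer small_round_saucer square_saucer oblong_saucer water_bowl brush".split():
        print(l,[(round(d["score"],2),[int(v) for v in d["rect"]]) for d in r.spot_in(n,l)[:3]])
s=r.get_state();print(s["t"],s["ee_pos"],s["eef_rot"],s["joints"],s["finger_gap"]);print(r.calibration("wrist"))
E
```

```text
top {'fx': 382.64301841058995, 'fy': 382.64301841058995, 'cx': 282.73928619597575, 'cy': 211.94298514769497, 'extrinsics': array([[ 0.01221449, -0.99992438, -0.00142714, -0.02284399],
       [ 0.99202329,  0.01193887,  0.12548811, -0.55039969],
       [-0.12546158, -0.00294853,  0.9920941 , -0.8977409 ],
       [ 0.        ,  0.        ,  0.        ,  1.        ]])}
big_round_pot [(0.87, [237, 279, 28, 28]), (0.69, [211, 234, 32, 27])]
small_round_pot [(0.77, [217, 177, 15, 15])]
square_pot [(0.98, [302, 175, 23, 33])]
oblong_pot [(0.8, [124, 234, 47, 44])]
big_round_saucer [(0.78, [311, 237, 36, 34])]
small_round_saucer [(0.97, [138, 123, 26, 27]), (0.58, [139, 169, 26, 24])]
square_saucer [(0.64, [396, 245, 38, 37]), (0.38, [212, 232, 30, 27])]
oblong_saucer [(0.73, [390, 167, 33, 54])]
water_bowl [(0.74, [203, 97, 42, 39])]
brush [(0.92, [301, 117, 73, 18])]
side {'fx': 429.3955856584809, 'fy': 429.3955856584809, 'cx': 277.46215906481837, 'cy': 211.76514723330743, 'extrinsics': array([[ 0.99734464, -0.07123741,  0.01512939, -0.56460872],
       [ 0.0286234 ,  0.57446824,  0.818026
[... 606 characters left out ...]
8, 44, 64])]
1.1 [0.24783333 0.54640565 0.23127986] [ 2.11293189e-01  9.77422727e-01 -3.90856472e-05 -7.09373029e-06] [ 1.02989437e+00  3.58794631e-01  1.51037409e+00 -1.22950831e-05
  1.27250251e+00 -1.15102682e-01] 0.08492369657998602
{'fx': 325.19226210127806, 'fy': 325.19226210127806, 'cx': 275.3494498266179, 'cy': 207.869284407472, 'tool_from_camera': array([[-1.05902638e-04,  9.59390731e-01,  2.82080510e-01,
         7.25002646e-02],
       [ 9.99999596e-01,  3.53541827e-04, -8.27005582e-04,
         3.35512159e-04],
       [-8.93148749e-04,  2.82080309e-01, -9.59390380e-01,
        -1.42387794e-01],
       [ 0.00000000e+00,  0.00000000e+00,  0.00000000e+00,
         1.00000000e+00]])}
```

Run:
```python
import cv2
im=cv2.imread("pics/top0.png")[80:330,100:460]
cv2.imwrite("pics/t1.png",cv2.resize(im,(792,550),interpolation=cv2.INTER_CUBIC))
```

```text
(no output)
```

View pics/t1.png

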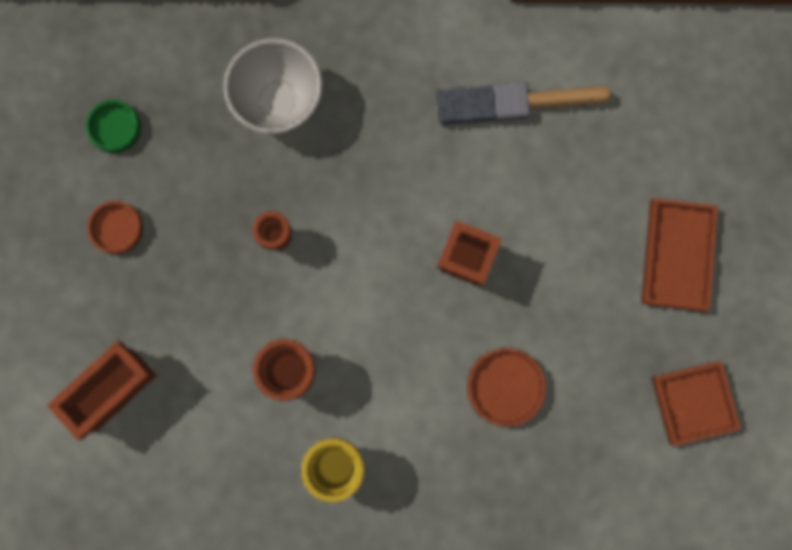

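View pics/side0.png

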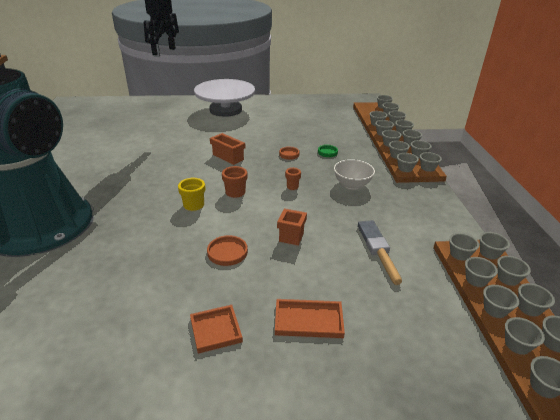

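```bash
cat > h.py <<'E'
import cv2,numpy as np
from scipy.optimize import minimize
from scipy.spatial.transform import Rotation as R
from workcell import r
def circ(d,z): a=np.linspace(0,2*np.pi,40,False); return np.c_[d/2*np.cos(a),d/2*np.sin(a),0*a+z]
def box(a,b,z): return np.array([[s*a/2,t*b/2,z] for s in(-1,1) for t in(-1,1)])
V=lambda *p: np.vstack(p)/1000
M=dict(big_round_pot=V(circ(66,62),circ(66,44),circ(52,0)),small_round_pot=V(circ(42,50),circ(42,32),circ(32,0)),
 square_pot=V(box(54,54,58),box(54,54,40),box(46,46,0)),oblong_pot=V(box(100,50,56),box(100,50,38),box(92,42,0)),
 big_round_saucer=V(circ(88,14),circ(88,0)),small_round_saucer=V(circ(62,14),circ(62,0)),
 square_saucer=V(box(78,78,14),box(78,78,0)),oblong_saucer=V(box(122,74,14),box(122,74,0)))
def cam(n,st=None):
    c=r.calibration(n)
    if n!="wrist": return dict(c,fish=False)
    T=np.eye(4);T[:3,:3]=R.from_quat(st["eef_rot"]).as_matrix();T[:3,3]=st["ee_pos"]
    return dict(c,fish=True,extrinsics=np.linalg.inv(T@c["tool_from_camera"]))
def proj(c,P):
    q=P@c["extrinsics"][:3,:3].T+c["extrinsics"][:3,3]; x,y,z=q[:,0],-q[:,1],-q[:,2]
    if c["fish"]:
        rr=np.hypot(x,y)+1e-12; t=np.arctan2(rr,z)/rr; u,v=x*t,y*t
    else: u,v=x/z,y/z
    return np.c_[c["cx"]+c["fx"]*u,c["cy"]+c["fy"]*v]
def back(c,px,h):  # pixel -> world at height h
    u=(px[0]-c["cx"])/c["fx"];v=(px[1]-c["cy"])/c["fy"]
    if c["fish"]:
        a=np.hypot(u,v)+1e-12;d=np.array([u/a*np.sin(a),-v/a*np.sin(a),-np.cos(a)])
    else: d=np.array([u,-v,-1])
    E=c["extrinsics"];d=E[:3,:3].T@d;o=-E[:3,:3].T@E[:3,3];return o+d*(h-o[2])/d[2]
def comps(bgr):
    hsv=cv2.cvtColor(bgr,cv2.COLOR_BGR2HSV);H,S,Vv=cv2.split(hsv)
    m=(((H<14)|(H>174))&(S>110)&(Vv>25)).astype(np.uint8)
    m=cv2.morphologyEx(m,cv2.MORPH_CLOSE,np.ones((3,3)))
    return [cv2.convexHull(k) for k in cv2.findContours(m,cv2.RETR_EXTERNAL,cv2.CHAIN_APPROX_NONE)[0] if cv2.contourArea(k)>60]
def world(name,p):
    c,s=np.cos(p[2]),np.sin(p[2]);m=M[name];return np.c_[m[:,0]*c-m[:,1]*s+p[0],m[:,0]*s+m[:,1]*c+p[1],m[:,2]+(p[3] if len(p)>3 else 0)]
def fit(name,views,p0):
    """views: (cam,bgr); returns pose [x,y,yaw] and IoU loss"""
    obs=[]
    for c,im in views:
        q=proj(c,world(name,p0)).mean(0);cs=comps(im)
        k=min(cs,key=lambda k:np.linalg.norm(k.reshape(-1,2).mean(0)-q)).astype(np.float32).reshape(-1,2)
        ct=k.mean(0);k=ct+(k-ct)*(1+.5/np.maximum(1,np.linalg.norm(k-ct,axis=1,keepdims=True)))
        obs.append((c,k))
    def cost(p):
        s=0
        for c,k in obs:
            h=cv2.convexHull(proj(c,world(name,p)).astype(np.float32)).reshape(-1,2)
            a,b=cv2.contourArea(h),cv2.contourArea(k);i=cv2.intersectConvexConvex(h,k)[0];s+=1-i/(a+b-i)
        return s/len(obs)
    best=None
    for dy in ([0] if "round" in name else [0,.5,-.5] if len(p0)<3 or 1 else [0]):
        x0=np.array(p0,float);x0[2]+=dy
        S=np.vstack([x0]+[x0+d for d in np.diag([.01,.01,.3])])
        o=minimize(cost,x0,method="Nelder-Mead",options=dict(initial_simplex=S,xatol=1e-5,fatol=1e-6,maxiter=600))
        if best is None or o.fun<best.fun:best=o
    return best.x,best.fun
E
cat > a.py <<'E'
from h import *
t=cv2.imread("pics/top0.png");s=cv2.imread("pics/side0.png");ct,cs=cam("top"),cam("side")
px=dict(big_round_pot=(229,248),small_round_pot=(224,184),square_pot=(313,194),oblong_pot=(146,257),big_round_saucer=(330,256),small_round_saucer=(152,183),square_saucer=(417,263),oblong_saucer=(409,196))
yaw=dict(square_pot=.3,oblong_pot=2.2,oblong_saucer=.0,square_saucer=.2)
for n,q in px.items():
    g=back(ct,q,.05 if "pot" in n else .01)
    p0=[g[0],g[1],yaw.get(n,0)]
    for nm,v in(("top",[(ct,t)]),("side",[(cs,s)]),("both",[(ct,t),(cs,s)])):
        p,f=fit(n,v,p0);print(n,nm,p.round(4),round(f,3))
for n,q in dict(yellow=(251,293),green=(151,137),bowl=(224,117)).items():print(n,back(ct,q,.04).round(3))
E
python3 a.py
```

```text
big_round_pot top [0.4618 0.1097 0.1298] 0.027
big_round_pot side [0.4601 0.1162 0.2113] 0.599
big_round_pot both [0.4617 0.1098 0.2734] 0.323
small_round_pot top [0.6157 0.1302 0.1419] 0.087
small_round_pot side [ 0.6155  0.1332 -0.0867] 0.055
small_round_pot both [ 0.6156  0.1305 -0.0868] 0.082
square_pot top [ 0.5922 -0.0882  1.2103] 0.052
square_pot side [ 0.5907 -0.0862  1.2312] 0.022
square_pot both [ 0.5912 -0.0877 -0.3554] 0.059
oblong_pot top [0.4382 0.3093 2.3437] 0.031
oblong_pot side [0.4494 0.1957 2.0505] 0.527
oblong_pot both [0.4382 0.3093 2.3437] 0.285
big_round_saucer top [ 0.4469 -0.1338 -0.0686] 0.019
big_round_saucer side [ 0.4459 -0.1308 -0.1063] 0.034
big_round_saucer both [ 0.4467 -0.1333  0.2428] 0.04
small_round_saucer top [ 0.6245  0.3164 -0.0447] 0.047
small_round_saucer side [0.623  0.3184 0.1014] 0.072
small_round_saucer both [0.624  0.3169 0.2574] 0.072
square_saucer top [ 0.4314 -0.3467  0.2356] 0.036
square_saucer side [ 0.4308 -0.344   0.2495] 0.022
square_saucer both [ 0.4312 -0.3457  0.2493] 0.046
oblong_saucer top [ 0.6002 -0.3329 -0.1067] 0.023
oblong_saucer side [ 0.5995 -0.3307 -0.1055] 0.019
oblong_saucer both [ 0.5996 -0.3319 -0.1116] 0.036
yellow [0.356 0.056 0.04 ]
green [0.734 0.314 0.04 ]
bowl [0.788 0.134 0.04 ]
```

Emit:
drive_tool:
  plan:
    - [0.19,-0.237,-0.05,0,0,-0.37,1]
    - [0.19,-0.237,-0.05,0,0,-0.37,1]
    - [0.19,-0.237,-0.05,0,0,-0.37,1]
    - [0.19,-0.237,-0.05,0,0,-0.37,1]
    - [0.19,-0.237,-0.05,0,0,-0.37,1]

```text
t: 1.52
ee_pos: [0.3772, 0.3846, 0.1974]
eef_rot: [0.387, 0.922, 0.0, 0.0]
contact_force: [0.4, 0.3, -0.0]
finger_gap: 0.0856
gripper_force: 0.0
```

Emit:
drive_tool:
  plan:
    - [0.04,-0.05,0,0,0,0,1]
    - [0.06,-0.07,0,0,0,0,1]
    - [0.06,-0.07,0,0,0,0,1]
    - [0.06,-0.07,0,0,0,0,1]

```text
t: 1.85
ee_pos: [0.4386, 0.314, 0.1976]
eef_rot: [0.39, 0.921, 0.0, 0.0]
contact_force: [-0.8, -0.3, -0.0]
finger_gap: 0.0854
gripper_force: 0.0
```

```bash
cat > w.py <<'E'
import sys
from h import *
def look(tag,items):
    st=r.get_state();im=np.ascontiguousarray(r.snapshot("wrist")[:,:,::-1]);cv2.imwrite(f"pics/{tag}.png",im);c=cam("wrist",st)
    e=np.array(st["ee_pos"]);q=R.from_quat(st["eef_rot"]).as_matrix();psi=np.arctan2(q[1,1],q[0,1])
    print("t",st["t"],"tcp",e.round(4),"psi",round(psi,3),"zaxis",q[:,2].round(3))
    for n,p0 in items.items():
        p,f=fit(n,[(c,im)],p0);print(n,p.round(4),"iou loss",round(f,3),"shift",(p[:2]-e[:2]).round(4),"px",proj(c,world(n,p)).mean(0).round())
    return c,im
E
python3 - <<'E'
from w import *
look("w1",dict(oblong_pot=[.438,.309,-.797],small_round_saucer=[.624,.317,0]))
E
```

```text
t 1.85 tcp [0.4386 0.314  0.1976] psi 0.771 zaxis [ 0.001 -0.    -1.   ]
oblong_pot [ 0.4365  0.3103 -0.7939] iou loss 0.013 shift [-0.0021 -0.0037] px [271. 190.]
small_round_saucer [0.6231 0.3063 0.1726] iou loss 0.909 shift [ 0.1844 -0.0077] px [378. 292.]
```

View pics/w1.png

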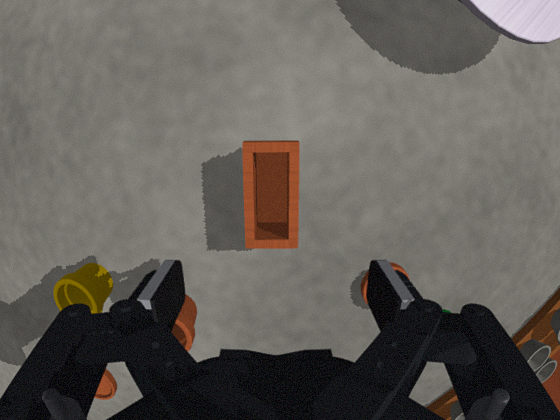

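Emit:
drive_tool:
  plan:
    - [-0.002,-0.004,-0.04,0,0,0.006,1]
    - [-0.002,-0.004,-0.08,0,0,0.006,1]
    - [-0.002,-0.004,-0.12,0,0,0.006,1]
    - [-0.002,-0.004,-0.155,0,0,0.006,1]
    - [-0.002,-0.004,-0.174,0,0,0.006,1]

```text
t: 2.32
ee_pos: [0.4308, 0.3125, 0.02]
eef_rot: [0.384, 0.923, -0.002, -0.002]
contact_force: [-1.0, -1.2, -0.5]
finger_gap: 0.0854
gripper_force: 0.0
```

Emit:
drive_tool:
  plan:
    - [0,0,0,0,0,0,0.6]
    - [0,0,0,0,0,0,0.3]
    - [0,0,0,0,0,0,0.3]
    - [0,0,0,0,0,0,0.3]
    - [0,0,0,0,0,0,0.3]

```text
t: 2.73
ee_pos: [0.4354, 0.3131, 0.0252]
eef_rot: [0.385, 0.923, 0.001, 0.001]
contact_force: [0.4, 0.3, -1.9]
finger_gap: 0.0492
gripper_force: 62.1
```

Emit:
drive_tool:
  plan:
    - [0,0,0.02,0,0,0,0.3]
    - [0,0,0.05,0,0,0,0.3]
    - [0,0,0.085,0,0,0,0.3]
    - [0.005,-0.02,0.105,0,0,0.05,0.3]
    - [0.015,-0.055,0.11,0,0,0.12,0.3]

```text
t: 3.15
ee_pos: [0.4522, 0.2602, 0.1387]
eef_rot: [0.326, 0.945, 0.004, 0.003]
contact_force: [0.8, 0.2, -1.4]
finger_gap: 0.0492
gripper_force: 62.9
```

Emit:
drive_tool:
  plan:
    - [0.01,-0.039,0,0,0,0.1,0.3]
    - [0.02,-0.078,0,0,0,0.2,0.3]
    - [0.03,-0.117,0,0,0,0.3,0.3]
    - [0.04,-0.156,0,0,0,0.4,0.3]
    - [0.05,-0.195,0,0,0,0.5,0.3]

```text
t: 3.57
ee_pos: [0.5, 0.0602, 0.1348]
eef_rot: [0.082, 0.997, 0.0, 0.001]
contact_force: [1.4, -0.2, -1.8]
finger_gap: 0.0496
gripper_force: 62.9
```

Emit:
drive_tool:
  plan:
    - [0.01,-0.039,0,0,0,0.06,0.3]
    - [0.02,-0.078,0,0,0,0.06,0.3]
    - [0.03,-0.117,0,0,0,0.06,0.3]
    - [0.04,-0.156,0,0,0,0.06,0.3]
    - [0.05,-0.195,0,0,0,0.06,0.3]

```text
t: 3.98
ee_pos: [0.5499, -0.1352, 0.1348]
eef_rot: [0.055, 0.998, -0.0, 0.001]
contact_force: [0.8, -0.2, -1.9]
finger_gap: 0.049
gripper_force: 62.9
```

Emit:
drive_tool:
  plan:
    - [0.01,-0.039,0,0,0,0,0.3]
    - [0.02,-0.078,0,0,0,0,0.3]
    - [0.03,-0.117,0,0,0,0,0.3]
    - [0.04,-0.15,0,0,0,0,0.3]
    - [0.045,-0.18,0,0,0,0,0.3]

```text
t: 4.4
ee_pos: [0.5956, -0.316, 0.1349]
eef_rot: [0.055, 0.998, -0.001, 0.001]
contact_force: [0.9, -0.2, -1.9]
finger_gap: 0.0495
gripper_force: 62.9
```

Emit:
drive_tool:
  plan:
    - [0.002,-0.015,-0.01,0,0,0,0.3]
    - [0.002,-0.015,-0.045,0,0,0,0.3]
    - [0.002,-0.015,-0.075,0,0,0,0.3]
    - [0.002,-0.015,-0.09,0,0,0,0.3]
    - [0.002,-0.015,-0.096,0,0,0,0.3]

```text
t: 4.82
ee_pos: [0.5938, -0.3259, 0.0342]
eef_rot: [0.055, 0.998, 0.002, -0.003]
contact_force: [0.0, 0.9, -1.6]
finger_gap: 0.0493
gripper_force: 62.7
```

Run:
```python
from w import *
look("w2",{})
im=r.snapshot("side");cv2.imwrite("pics/s2.png",cv2.resize(im[250:380,230:390,::-1],(800,650))[:600])
```

```text
t 4.8167 tcp [ 0.5938 -0.3259  0.0342] psi 1.461 zaxis [-0.005  0.004 -1.   ]
```

View pics/w2.png

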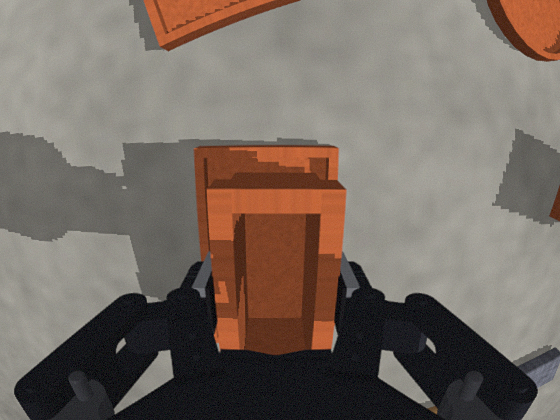

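Emit:
drive_tool:
  plan:
    - [0,0,0,0,0,0,0.3]
    - [0,0,0,0,0,0,0.3]

```text
t: 5.08
ee_pos: [0.5977, -0.3284, 0.0393]
eef_rot: [0.055, 0.999, -0.001, 0.001]
contact_force: [-0.3, 0.3, -0.9]
finger_gap: 0.0492
gripper_force: 62.7
```

```bash
cat > hv.py <<'E'
from w import *
def overlay(tag,zoff,pot,pc,saucer,sp):
    st=r.get_state();im=np.ascontiguousarray(r.snapshot("wrist")[:,:,::-1]);c=cam("wrist",st)
    print(st["ee_pos"])
    for n,p,col in((pot,list(pc)+[zoff],(255,0,0)),(saucer,sp,(0,255,0))):
        h=cv2.convexHull(proj(c,world(n,p)).astype(np.float32)).astype(int);cv2.polylines(im,[h],True,col,1)
    cv2.imwrite(f"pics/{tag}.png",im)
E
python3 - <<'E'
from hv import *
e=r.get_state()["ee_pos"]
overlay("w3",.009,"oblong_pot",[e[0]+.002,e[1],-.107],"oblong_saucer",[.5996,-.331,-.107])
E
```

```text
[ 0.59769546 -0.32844696  0.03934327]
```

View pics/w3.png

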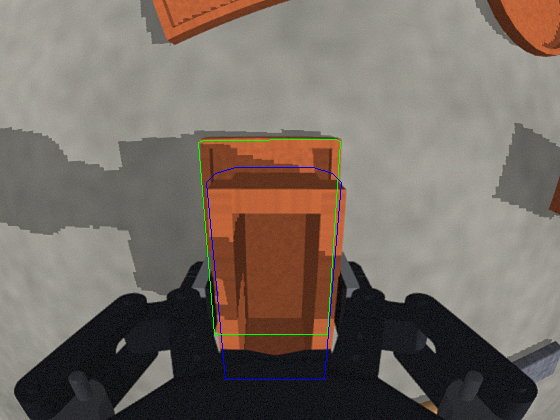

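Emit:
drive_tool:
  plan:
    - [-0.002,-0.003,-0.003,0,0,0,0.3]
    - [-0.002,-0.003,-0.006,0,0,0,0.3]
    - [-0.002,-0.003,-0.008,0,0,0,0.3]
    - [-0.002,-0.003,-0.009,0,0,0,0.3]
    - [-0.002,-0.003,-0.009,0,0,0,0.3]

```text
t: 5.55
ee_pos: [0.5945, -0.3314, 0.03]
eef_rot: [0.055, 0.998, -0.0, 0.0]
contact_force: [-3.8, 1.1, 10.6]
finger_gap: 0.0494
gripper_force: 64.0
```

Emit:
drive_tool:
  plan:
    - [0,0,0,0,0,0,0.7]
    - [0,0,0,0,0,0,0.8]
    - [0,0,0,0,0,0,1]
    - [0,0,0,0,0,0,1]
    - [0,0,0.02,0,0,0,1]

```text
t: 5.97
ee_pos: [0.5918, -0.3292, 0.0447]
eef_rot: [0.055, 0.998, 0.002, -0.003]
contact_force: [0.3, 0.2, -1.0]
finger_gap: 0.0852
gripper_force: 0.0
```

Emit:
drive_tool:
  plan:
    - [0,0,0.03,0,0,0,1]
    - [0,0,0.07,0,0,0,1]
    - [-0.02,0.01,0.1,0,0,0,1]
    - [-0.04,0.02,0.12,0,0,0,1]
    - [-0.04,0.02,0.12,0,0,0,1]

```text
t: 6.38
ee_pos: [0.5535, -0.3105, 0.1731]
eef_rot: [0.055, 0.998, -0.001, 0.002]
contact_force: [-0.1, 0.3, -1.2]
finger_gap: 0.0853
gripper_force: 0.0
```

Run:
```python
from hv import *
overlay("w4",.005,"oblong_pot",[.5996,-.331,-.107],"oblong_saucer",[.5996,-.331,-.107])
look("w4b",dict(square_saucer=[.431,-.345,.249],big_round_saucer=[.4465,-.132,0]))
im=np.ascontiguousarray(r.snapshot("side")[:,:,::-1]);cv2.imwrite("pics/s4.png",im)
```

```text
[ 0.55348124 -0.31054571  0.17309647]
t 6.4333 tcp [ 0.5543 -0.311   0.171 ] psi 1.461 zaxis [ 0.003 -0.002 -1.   ]
square_saucer [ 0.4296 -0.3438  0.2479] iou loss 0.022 shift [-0.1247 -0.0328] px [226.  66.]
big_round_saucer [ 0.4451 -0.1311  0.0412] iou loss 0.023 shift [-0.1092  0.18  ] px [439.  69.]
```

View pics/w4.png

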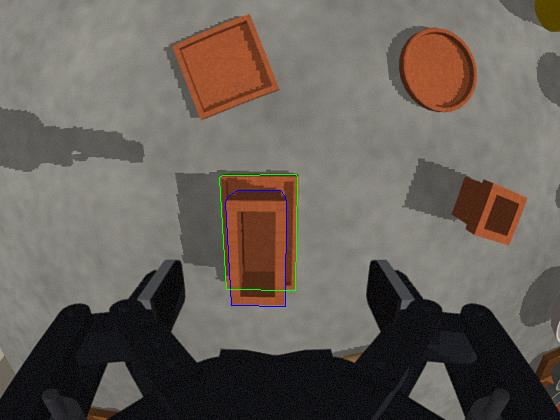

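Emit:
drive_tool:
  plan:
    - [0.006,0.04,0,0,0,-0.1,1]
    - [0.013,0.08,0,0,0,-0.2,1]
    - [0.02,0.12,-0.005,0,0,-0.24,1]
    - [0.027,0.16,-0.01,0,0,-0.24,1]
    - [0.034,0.2,-0.015,0,0,-0.24,1]

```text
t: 6.95
ee_pos: [0.5886, -0.1093, 0.1514]
eef_rot: [0.174, 0.985, 0.0, -0.001]
contact_force: [0.3, 0.9, 0.2]
finger_gap: 0.0854
gripper_force: 0.0
```

Emit:
drive_tool:
  plan:
    - [0.003,0.02,0,0,0,0,1]
    - [0.003,0.024,0,0,0,0,1]
    - [0.003,0.024,0,0,0,0,1]

```text
t: 7.2
ee_pos: [0.5914, -0.0855, 0.1517]
eef_rot: [0.173, 0.985, 0.0, -0.001]
contact_force: [-0.1, -0.7, 0.1]
finger_gap: 0.0853
gripper_force: 0.0
```

Run:
```python
from w import *
look("w5",dict(square_pot=[.591,-.087,1.22],big_round_saucer=[.4465,-.132,0],small_round_pot=[.6155,.132,0]))
```

```text
t 7.2 tcp [ 0.5914 -0.0855  0.1517] psi 1.224 zaxis [-0.002  0.    -1.   ]
square_pot [ 0.5901 -0.0868  1.2024] iou loss 0.014 shift [-0.0012 -0.0013] px [273. 202.]
big_round_saucer [ 0.4451 -0.1316  0.1381] iou loss 0.016 shift [-0.1462 -0.0462] px [172.  66.]
small_round_pot [0.6148 0.1321 0.2471] iou loss 0.051 shift [0.0234 0.2176] px [495. 151.]
```

Emit:
drive_tool:
  plan:
    - [-0.001,-0.001,-0.04,0,0,-0.015,1]
    - [-0.001,-0.001,-0.08,0,0,-0.015,1]
    - [-0.001,-0.001,-0.11,0,0,-0.015,1]
    - [-0.001,-0.001,-0.126,0,0,-0.015,1]
    - [-0.001,-0.001,-0.126,0,0,-0.015,1]

```text
t: 7.67
ee_pos: [0.5871, -0.0892, 0.023]
eef_rot: [0.182, 0.983, 0.0, -0.004]
contact_force: [-1.0, 0.2, -0.4]
finger_gap: 0.0852
gripper_force: 0.0
```

Emit:
drive_tool:
  plan:
    - [0,0,0,0,0,0,0.8]
    - [0,0,0,0,0,0,0.3]
    - [0,0,0,0,0,0,0.3]
    - [0,0,0,0,0,0,0.3]
    - [0,0,0,0,0,0,0.3]

```text
t: 8.08
ee_pos: [0.592, -0.0888, 0.0293]
eef_rot: [0.181, 0.983, -0.0, 0.002]
contact_force: [-0.6, -1.5, 5.4]
finger_gap: 0.0532
gripper_force: 63.8
```

Emit:
drive_tool:
  plan:
    - [0,0,0.02,0,0,0,0.3]
    - [0,0,0.05,0,0,0.0,0.3]
    - [-0.005,-0.008,0.085,0,0,0.1,0.3]
    - [-0.02,-0.032,0.1,0,0,0.2,0.3]
    - [-0.04,-0.064,0.1,0,0,0.3,0.3]

```text
t: 8.5
ee_pos: [0.5545, -0.1522, 0.1325]
eef_rot: [0.028, 1.0, -0.001, 0.005]
contact_force: [0.7, -1.3, -1.1]
finger_gap: 0.0529
gripper_force: 63.5
```

Emit:
drive_tool:
  plan:
    - [-0.021,-0.034,0,0,0,0.1,0.3]
    - [-0.042,-0.067,0,0,0,0.2,0.3]
    - [-0.063,-0.1,0,0,0,0.312,0.3]
    - [-0.084,-0.134,0,0,0,0.312,0.3]
    - [-0.105,-0.167,0,0,0,0.312,0.3]

```text
t: 8.92
ee_pos: [0.4443, -0.3204, 0.1282]
eef_rot: [-0.124, 0.992, -0.001, 0.0]
contact_force: [1.2, -0.6, -1.1]
finger_gap: 0.0533
gripper_force: 63.5
```

Emit:
drive_tool:
  plan:
    - [-0.012,-0.02,-0.01,0,0,0,0.3]
    - [-0.015,-0.024,-0.03,0,0,0,0.3]
    - [-0.015,-0.024,-0.05,0,0,0,0.3]
    - [-0.015,-0.024,-0.05,0,0,0,0.3]
    - [-0.015,-0.024,-0.05,0,0,0,0.3]

```text
t: 9.33
ee_pos: [0.4296, -0.3423, 0.0771]
eef_rot: [-0.123, 0.992, 0.001, -0.001]
contact_force: [0.1, 0.2, -0.2]
finger_gap: 0.0525
gripper_force: 63.5
```

Run:
```python
from hv import *
e=r.get_state()["ee_pos"]
overlay("w6",.048,"square_pot",[e[0]-.0024,e[1]-.0006,.248],"square_saucer",[.43,-.3445,.248])
```

```text
[ 0.4295932  -0.34225367  0.07713599]
```

View pics/w6.png

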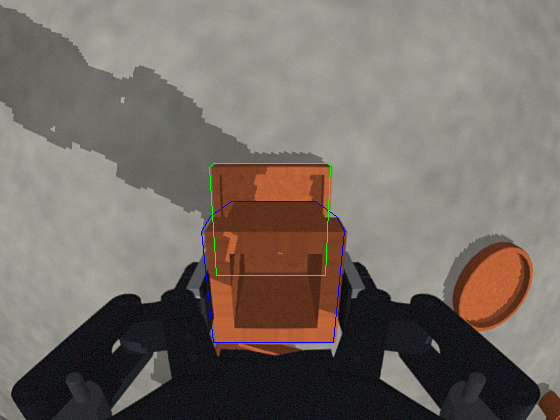

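Emit:
drive_tool:
  plan:
    - [0.003,-0.002,-0.015,0,0,0,0.3]
    - [0.003,-0.002,-0.03,0,0,0,0.3]
    - [0.003,-0.002,-0.037,0,0,0,0.3]
    - [0.003,-0.002,-0.041,0,0,0,0.3]
    - [0.003,-0.002,-0.043,0,0,0,0.3]

```text
t: 9.8
ee_pos: [0.4338, -0.3448, 0.0348]
eef_rot: [-0.124, 0.992, -0.0, 0.0]
contact_force: [0.6, -0.7, -0.4]
finger_gap: 0.0532
gripper_force: 63.6
```

Emit:
drive_tool:
  plan:
    - [0,0,0,0,0,0,0.3]
    - [0,0,-0.001,0,0,0,0.3]

```text
t: 9.97
ee_pos: [0.4339, -0.3453, 0.0342]
eef_rot: [-0.123, 0.992, -0.001, 0.0]
contact_force: [-3.0, 1.8, 10.5]
finger_gap: 0.0532
gripper_force: 65.1
```

Contact. Release and rise.

Emit:
drive_tool:
  plan:
    - [0,0,0,0,0,0,0.75]
    - [0,0,0,0,0,0,0.85]
    - [0,0,0,0,0,0,1]
    - [0,0,0,0,0,0,1]
    - [0,0,0.02,0,0,0,1]

```text
t: 10.38
ee_pos: [0.4316, -0.3433, 0.0511]
eef_rot: [-0.123, 0.992, 0.002, -0.002]
contact_force: [-0.5, -0.1, -0.1]
finger_gap: 0.0856
gripper_force: 0.0
```

Emit:
drive_tool:
  plan:
    - [0,0,0.03,0,0,0,1]
    - [0,0,0.07,0,0,0,1]
    - [0,0.02,0.1,0,0,-0.1,1]
    - [0,0.05,0.11,0,0,-0.2,1]
    - [0,0.09,0.11,0,0,-0.3,1]

```text
t: 10.8
ee_pos: [0.4362, -0.258, 0.1673]
eef_rot: [0.03, 1.0, -0.003, 0.004]
contact_force: [1.4, 0.6, -0.4]
finger_gap: 0.0857
gripper_force: 0.0
```

Run:
```python
from hv import *
overlay("w7",.005,"square_pot",[.43,-.3445,.248],"square_saucer",[.43,-.3445,.248])
```

```text
[ 0.43622309 -0.25795399  0.16725203]
```

View pics/w7.png

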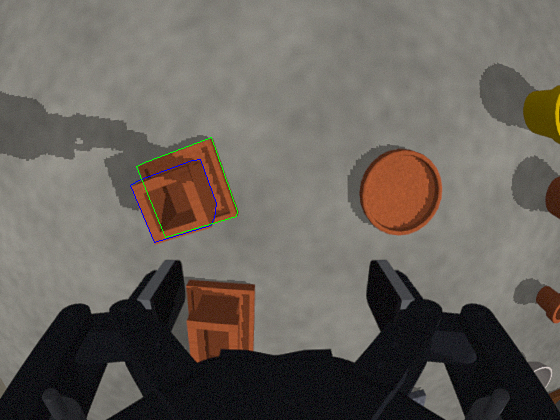

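Emit:
drive_tool:
  plan:
    - [0.003,0.041,0,0,0,0,1]
    - [0.006,0.082,0,0,0,0,1]
    - [0.009,0.123,0,0,0,0,1]
    - [0.012,0.164,0,0,0,0,1]
    - [0.015,0.205,0,0,0,0,1]

```text
t: 11.27
ee_pos: [0.4479, -0.0483, 0.1635]
eef_rot: [0.026, 1.0, -0.0, -0.0]
contact_force: [1.0, -0.3, -0.3]
finger_gap: 0.0853
gripper_force: 0.0
```

Emit:
drive_tool:
  plan:
    - [0.004,0.041,-0.005,0,0,0,1]
    - [0.008,0.082,-0.01,0,0,0,1]
    - [0.011,0.123,-0.01,0,0,0,1]
    - [0.013,0.155,-0.01,0,0,0,1]
    - [0.013,0.16,-0.01,0,0,0,1]

```text
t: 11.68
ee_pos: [0.4614, 0.1144, 0.1534]
eef_rot: [0.024, 1.0, 0.001, 0.0]
contact_force: [0.0, -0.7, 0.4]
finger_gap: 0.0851
gripper_force: 0.0
```

Emit:
drive_tool:
  plan:
    - [0,0,0,0,0,0,1]
    - [0,0,0,0,0,0,1]

```text
t: 11.85
ee_pos: [0.4611, 0.1097, 0.1533]
eef_rot: [0.025, 1.0, -0.0, -0.0]
contact_force: [0.4, 0.1, -0.6]
finger_gap: 0.0851
gripper_force: 0.0
```

Run:
```python
from w import *
look("w8",dict(big_round_pot=[.4618,.11,0],small_round_pot=[.6155,.132,0]))
```

```text
t 11.85 tcp [0.4611 0.1097 0.1533] psi 1.52 zaxis [-0.001 -0.001 -1.   ]
big_round_pot [0.4604 0.1117 0.1319] iou loss 0.032 shift [-0.0007  0.002 ] px [277. 202.]
small_round_pot [0.6154 0.1315 0.2198] iou loss 0.366 shift [0.1543 0.0218] px [303. 342.]
```

View pics/w8.png

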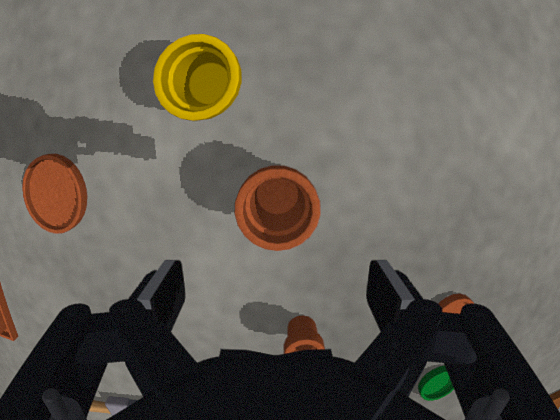

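Emit:
drive_tool:
  plan:
    - [-0.001,0.002,-0.03,0,0,0,1]
    - [-0.001,0.002,-0.06,0,0,0,1]
    - [-0.001,0.002,-0.09,0,0,0,1]
    - [-0.001,0.002,-0.115,0,0,0,1]
    - [-0.001,0.002,-0.124,0,0,0,1]

```text
t: 12.32
ee_pos: [0.4583, 0.11, 0.0268]
eef_rot: [0.028, 1.0, -0.0, -0.002]
contact_force: [0.1, -0.4, -1.0]
finger_gap: 0.0855
gripper_force: 0.0
```

Emit:
drive_tool:
  plan:
    - [0,0,0,0,0,0,0.9]
    - [0,0,0,0,0,0,0.4]
    - [0,0,0,0,0,0,0.4]
    - [0,0,0,0,0,0,0.4]
    - [0,0,0,0,0,0,0.4]

```text
t: 12.73
ee_pos: [0.4617, 0.1119, 0.0308]
eef_rot: [0.027, 1.0, 0.0, 0.001]
contact_force: [1.1, -1.6, 0.3]
finger_gap: 0.0634
gripper_force: 66.2
```

Emit:
drive_tool:
  plan:
    - [0,0,0.015,0,0,0,0.4]
    - [0,0,0.045,0,0,0,0.4]
    - [0,0,0.08,0,0,0.0,0.4]
    - [-0.001,-0.025,0.1,0,0,0,0.4]
    - [-0.003,-0.06,0.1,0,0,0,0.4]

```text
t: 13.15
ee_pos: [0.4616, 0.0531, 0.1345]
eef_rot: [0.025, 1.0, 0.0, 0.005]
contact_force: [1.4, -0.5, -2.2]
finger_gap: 0.0635
gripper_force: 66.9
```

Emit:
drive_tool:
  plan:
    - [-0.002,-0.04,0,0,0,0,0.4]
    - [-0.005,-0.08,0,0,0,0,0.4]
    - [-0.007,-0.12,0,0,0,0,0.4]
    - [-0.01,-0.16,-0.01,0,0,0,0.4]
    - [-0.012,-0.18,-0.03,0,0,0,0.4]

```text
t: 13.57
ee_pos: [0.4482, -0.1331, 0.102]
eef_rot: [0.027, 1.0, -0.002, 0.004]
contact_force: [0.7, -0.6, -2.2]
finger_gap: 0.0638
gripper_force: 67.0
```

Emit:
drive_tool:
  plan:
    - [0,-0.004,-0.02,0,0,0,0.4]
    - [0,-0.004,-0.02,0,0,0,0.4]
    - [0,-0.004,-0.02,0,0,0,0.4]

```text
t: 13.82
ee_pos: [0.4445, -0.1317, 0.0794]
eef_rot: [0.027, 1.0, 0.001, -0.001]
contact_force: [-1.3, 0.4, -1.7]
finger_gap: 0.0639
gripper_force: 67.2
```

Run:
```python
from hv import *
e=r.get_state()["ee_pos"]
overlay("w9",e[2]-.0308,"big_round_pot",[e[0]-.0013,e[1],0],"big_round_saucer",[.4455,-.1318,0])
```

```text
[ 0.44445134 -0.13172997  0.07935712]
```

View pics/w9.png

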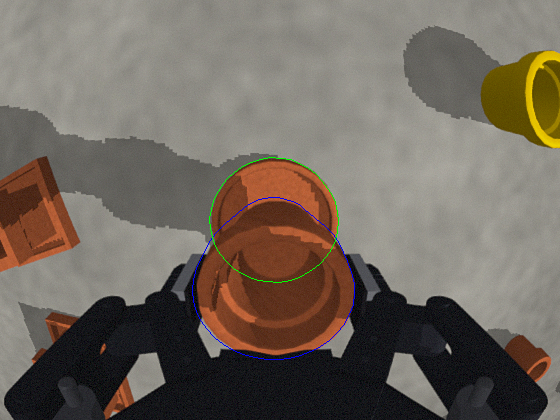

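Emit:
drive_tool:
  plan:
    - [0.002,0,-0.015,0,0,0,0.4]
    - [0.002,0,-0.03,0,0,0,0.4]
    - [0.002,0,-0.037,0,0,0,0.4]
    - [0.002,0,-0.041,0,0,0,0.4]
    - [0.002,0,-0.043,0,0,0,0.4]

```text
t: 14.28
ee_pos: [0.4476, -0.1314, 0.0368]
eef_rot: [0.026, 1.0, -0.0, 0.0]
contact_force: [-0.8, 0.4, -1.0]
finger_gap: 0.0634
gripper_force: 67.2
```

Emit:
drive_tool:
  plan:
    - [0,0,0,0,0,0,0.4]
    - [0,0,-0.001,0,0,0,0.4]

```text
t: 14.45
ee_pos: [0.448, -0.132, 0.0361]
eef_rot: [0.026, 1.0, -0.0, 0.001]
contact_force: [0.3, 0.7, -2.2]
finger_gap: 0.0635
gripper_force: 67.2
```

Not yet touching.

Emit:
drive_tool:
  plan:
    - [-0.001,0,-0.001,0,0,0,0.4]
    - [-0.001,0,-0.001,0,0,0,0.4]
    - [-0.001,0,-0.001,0,0,0,0.4]

```text
t: 14.7
ee_pos: [0.4481, -0.1322, 0.0357]
eef_rot: [0.027, 1.0, -0.0, 0.002]
contact_force: [2.1, 3.6, 6.2]
finger_gap: 0.0635
gripper_force: 67.8
```

Emit:
drive_tool:
  plan:
    - [0,0,0,0,0,0,0.85]
    - [0,0,0,0,0,0,0.95]
    - [0,0,0,0,0,0,1]
    - [0,0,0,0,0,0,1]
    - [0,0,0.02,0,0,0,1]

```text
t: 15.12
ee_pos: [0.4442, -0.1311, 0.0523]
eef_rot: [0.027, 1.0, 0.001, -0.003]
contact_force: [-0.0, 0.5, -0.7]
finger_gap: 0.0856
gripper_force: 0.0
```

Emit:
drive_tool:
  plan:
    - [0,0,0.03,0,0,0,1]
    - [0,0,0.07,0,0,0,1]
    - [0,0,0.1,0,0,0,1]
    - [0,0.02,0.11,0,0,0,1]
    - [0,0.03,0.11,0,0,0,1]

```text
t: 15.53
ee_pos: [0.4483, -0.102, 0.1673]
eef_rot: [0.027, 1.0, -0.001, 0.003]
contact_force: [0.7, 0.4, 0.6]
finger_gap: 0.0856
gripper_force: 0.0
```

Run:
```python
from hv import *
overlay("w10",.005,"big_round_pot",[.4455,-.1318,0],"big_round_saucer",[.4455,-.1318,0])
```

```text
[ 0.44825705 -0.10198884  0.1672529 ]
```

View pics/w10.png

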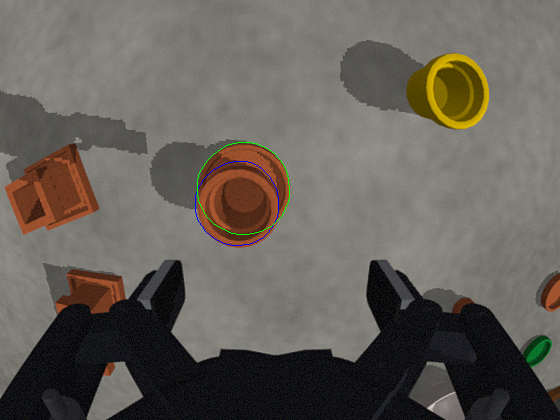

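Emit:
drive_tool:
  plan:
    - [0.024,0.033,0,0,0,0,1]
    - [0.048,0.066,0,0,0,0,1]
    - [0.072,0.1,0,0,0,0,1]
    - [0.096,0.134,-0.005,0,0,0,1]
    - [0.12,0.168,-0.01,0,0,0,1]

```text
t: 16.0
ee_pos: [0.5658, 0.0672, 0.1523]
eef_rot: [0.026, 1.0, -0.0, -0.001]
contact_force: [0.7, -0.9, -0.1]
finger_gap: 0.0851
gripper_force: 0.0
```

Emit:
drive_tool:
  plan:
    - [0.024,0.033,-0.01,0,0,0,1]
    - [0.044,0.06,-0.02,0,0,0,1]
    - [0.046,0.064,-0.02,0,0,0,1]
    - [0.046,0.064,-0.02,0,0,0,1]
    - [0.046,0.064,-0.02,0,0,0,1]

```text
t: 16.42
ee_pos: [0.6103, 0.1291, 0.1324]
eef_rot: [0.026, 1.0, -0.001, -0.002]
contact_force: [-0.6, -0.5, -0.3]
finger_gap: 0.0851
gripper_force: 0.0
```

Run:
```python
from w import *
look("w11",dict(small_round_pot=[.6155,.1315,0],small_round_saucer=[.624,.317,0]))
```

```text
t 16.4167 tcp [0.6103 0.1291 0.1324] psi 1.519 zaxis [-0.004 -0.001 -1.   ]
small_round_pot [0.6144 0.1315 0.0838] iou loss 0.046 shift [0.0041 0.0023] px [278. 213.]
small_round_saucer [0.623  0.3186 0.2472] iou loss 0.031 shift [0.0126 0.1894] px [469. 204.]
```

View pics/w11.png

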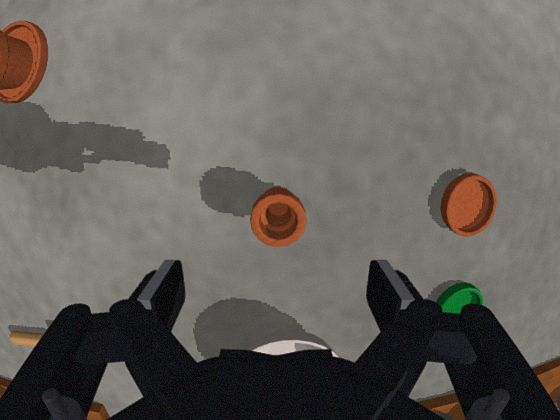

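Emit:
drive_tool:
  plan:
    - [0.004,0.002,-0.03,0,0,0,1]
    - [0.004,0.002,-0.06,0,0,0,1]
    - [0.004,0.002,-0.09,0,0,0,1]
    - [0.004,0.002,-0.105,0,0,0,1]
    - [0.004,0.002,-0.111,0,0,0,1]

```text
t: 16.88
ee_pos: [0.6129, 0.1295, 0.0209]
eef_rot: [0.027, 1.0, -0.001, -0.003]
contact_force: [-0.2, -0.4, -0.1]
finger_gap: 0.0859
gripper_force: 0.0
```

Emit:
drive_tool:
  plan:
    - [0,0,0,0,0,0,0.8]
    - [0,0,0,0,0,0,0.55]
    - [0,0,0,0,0,0,0.2]
    - [0,0,0,0,0,0,0.2]
    - [0,0,0,0,0,0,0.2]

```text
t: 17.3
ee_pos: [0.6177, 0.1314, 0.0257]
eef_rot: [0.026, 1.0, -0.0, 0.002]
contact_force: [-0.9, -1.0, 5.2]
finger_gap: 0.0393
gripper_force: 59.5
```

Emit:
drive_tool:
  plan:
    - [0,0,0.01,0,0,0,0.2]
    - [0,0,0.03,0,0,0,0.2]
    - [0,0,0.06,0,0,0,0.2]
    - [0.001,0.02,0.08,0,0,0,0.2]
    - [0.003,0.05,0.08,0,0,0,0.2]

```text
t: 17.72
ee_pos: [0.6227, 0.1806, 0.1098]
eef_rot: [0.028, 1.0, 0.0, 0.004]
contact_force: [1.6, -0.3, -0.1]
finger_gap: 0.0387
gripper_force: 60.4
```

Emit:
drive_tool:
  plan:
    - [0.002,0.035,0,0,0,0,0.2]
    - [0.004,0.07,0,0,0,0,0.2]
    - [0.006,0.105,0,0,0,0,0.2]
    - [0.007,0.13,-0.015,0,0,0,0.2]
    - [0.007,0.137,-0.03,0,0,0,0.2]

```text
t: 18.13
ee_pos: [0.6275, 0.3239, 0.0759]
eef_rot: [0.025, 1.0, 0.002, 0.003]
contact_force: [0.3, 0.5, -0.6]
finger_gap: 0.0393
gripper_force: 60.4
```

Emit:
drive_tool:
  plan:
    - [0,0,0,0,0,0,0.2]
    - [0,0,0,0,0,0,0.2]
    - [0,0,0,0,0,0,0.2]

```text
t: 18.38
ee_pos: [0.626, 0.3172, 0.0739]
eef_rot: [0.027, 1.0, -0.0, -0.0]
contact_force: [-0.1, 0.3, -0.8]
finger_gap: 0.0389
gripper_force: 60.5
```

Run:
```python
from hv import *
e=r.get_state()["ee_pos"]
overlay("w12",e[2]-.0257,"small_round_pot",[e[0]-.003,e[1],0],"small_round_saucer",[.6235,.318,0])
```

```text
[0.62601949 0.31721333 0.07393048]
```

View pics/w12.png

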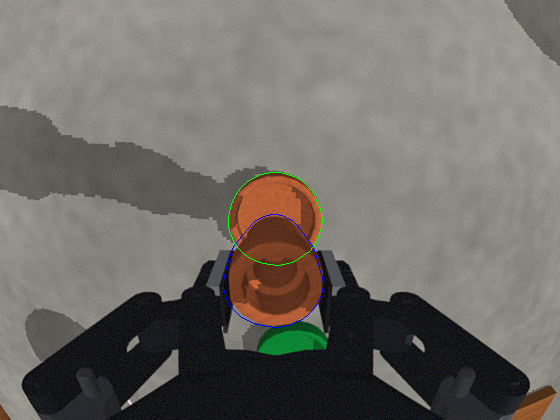

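Emit:
drive_tool:
  plan:
    - [0,0.001,-0.015,0,0,0,0.2]
    - [0,0.001,-0.03,0,0,0,0.2]
    - [0,0.001,-0.037,0,0,0,0.2]
    - [0,0.001,-0.041,0,0,0,0.2]
    - [0,0.001,-0.042,0,0,0,0.2]

```text
t: 18.85
ee_pos: [0.626, 0.3186, 0.0313]
eef_rot: [0.027, 1.0, -0.0, -0.0]
contact_force: [-0.3, -0.1, -0.5]
finger_gap: 0.0388
gripper_force: 60.5
```

Emit:
drive_tool:
  plan:
    - [0,0,0,0,0,0,0.2]
    - [0,0,-0.001,0,0,0,0.2]
    - [0,0,-0.001,0,0,0,0.2]

```text
t: 19.1
ee_pos: [0.6267, 0.3197, 0.0312]
eef_rot: [0.026, 1.0, 0.0, 0.001]
contact_force: [0.7, -0.7, -0.8]
finger_gap: 0.0388
gripper_force: 60.5
```

Emit:
drive_tool:
  plan:
    - [0,-0.001,-0.001,0,0,0,0.2]
    - [0,-0.001,-0.001,0,0,0,0.2]
    - [0,-0.001,-0.001,0,0,0,0.2]

```text
t: 19.35
ee_pos: [0.6268, 0.3193, 0.0307]
eef_rot: [0.026, 1.0, 0.001, 0.001]
contact_force: [-1.5, 1.3, 4.9]
finger_gap: 0.0387
gripper_force: 60.9
```

Emit:
drive_tool:
  plan:
    - [0,0,0,0,0,0,0.55]
    - [0,0,0,0,0,0,0.65]
    - [0,0,0,0,0,0,0.9]
    - [0,0,0,0,0,0,1]
    - [0,0,0.02,0,0,0,1]

```text
t: 19.77
ee_pos: [0.623, 0.3172, 0.0455]
eef_rot: [0.026, 1.0, -0.002, -0.004]
contact_force: [0.0, 0.4, -0.1]
finger_gap: 0.0853
gripper_force: 0.0
```

Emit:
drive_tool:
  plan:
    - [0,0,0.03,0,0,0,1]
    - [0,0,0.07,0,0,0,1]
    - [-0.01,0,0.11,0,0,0,1]
    - [-0.03,0,0.13,0,0,0,1]
    - [-0.03,0,0.13,0,0,0,1]

```text
t: 20.18
ee_pos: [0.5963, 0.32, 0.1855]
eef_rot: [0.026, 1.0, 0.002, 0.003]
contact_force: [-0.1, 0.2, -0.6]
finger_gap: 0.085
gripper_force: 0.0
```

Run:
```python
from hv import *
overlay("w13",.005,"small_round_pot",[.6235,.318,0],"small_round_saucer",[.6235,.318,0])
a=cv2.imread("pics/w13.png")[80:380,130:430]
im=np.ascontiguousarray(r.snapshot("top")[:,:,::-1])
b=cv2.resize(im[140:310,110:460],(800,389)); ct=cam("top")
sp=dict(big_round=[.4455,-.1318,0],square=[.43,-.3445,.248],oblong=[.5996,-.331,-.107])
s=r.snapshot("side")[:,:,::-1];s=cv2.resize(s[120:370,180:400],(264,300))
q=np.zeros((600,800,3),np.uint8);q[:300,:300]=a;q[:300,300:564]=s;b=cv2.resize(im[140:310,110:460],(618,300));q[300:,:618]=b
cv2.imwrite("pics/f.png",q)
```

```text
[0.5963165  0.31995428 0.18546634]
```

View pics/f.png

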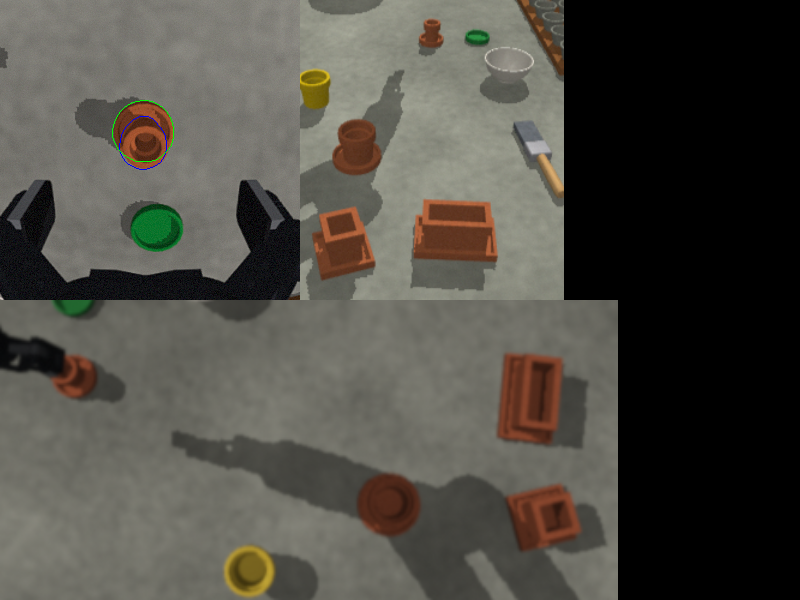

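```bash
python3 -c "
from workcell import r
print(r.job_done())"
```

```text
the job is handed in; nothing more can be done
None
```

All four pots stand upright in their matching saucers, centred to within about 2 mm by the camera overlays and with the square and oblong pots lined up; the bowl, brush and look-alikes were not touched, and the job was handed in at about 20 s (no verdict returned).

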